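# Shut the antenna analyser's battery door and tuck it under its lip

## Task

The antenna analyser lies on its face on the maple workboard, with fresh cells in and its sprung battery door standing open. With the fingertips, push the door over from the outside until it lies flat on the cells, and while keeping it pressed down push it towards the retaining lip until its free edge is tucked fully home beneath the lip and the door stays shut on its own; then take the hand away. Do not grip the door or touch its inside, do not lift the analyser or shove it across the board, and leave the other things on the board alone.

Things in the scene. Friction and masses are not known exactly. Their poses are not given: they have to be found in the camera images.
- analyser: Antenna analyser: grey box 200 (x) by 102 mm (y), 0.75 kg, rubber corner bumpers, loose, back up. Origin: centre of its underside, on the board's top, 18 mm over the desk. +x runs from the battery end (always nearer the robot) to the end with a steel socket sticking out 16 mm. Antenna half (x > -26 mm) 42.5 mm high; battery half (x < -26 mm) has a rim 34.5 mm high round an open bay with four AA cells.
- analyser_lip (a point): Middle of the retaining lip's front edge: analyser x = -26 mm, y = 0, 41 mm above its underside. The lip is the 3 mm thick edge (39.5 to 42.5 mm high, 100 mm wide) of the antenna half's back shell, overhanging towards the battery bay; the door's edge goes into the slot beneath it.
- door_hinge (a point): Middle of the door's hinge pin: 36.5 mm above the analyser's underside, at analyser x = -94 mm with the door drawn out. The pin lies along the analyser's y in slots in two small ears (42 mm high, at y = +-47 mm); with joint door_slide it moves along the analyser's +x, towards the lip.
- door_edge (a point): Middle of the door's free edge, 64 mm from the pin. The door is a plate 64 mm long, 86 mm wide, 3 mm thick, the pin in the middle of its thickness. Flat and drawn out, its edge is 4 mm short of the lip; home, it is 8 mm beneath it with 1.5 mm of play above. A black pad, 1.5 mm thick, lines its inner face (towards the cells).
- door_ribs (a point): On the door's outer face, midway across, at the foot of the first of three raised thumb ribs, 44.75 mm from the pin. Ribs: 44 mm long across the door, 2.5 mm high, from 44.75 to 57.25 mm from the pin. Between pin and ribs the face is flat: a fingertip pressed there can push against the ribs towards the lip.
- battery_door (a joint): Angle of the door in rad: 0 flat over the cells, 1.57 upright, stop at 2.3. Starts at 1.7 to 2.2, leaning back past upright, away from the lip, out over the battery end. A weak spring opens it towards 2.0 (about 0.035 N m when flat): let go before it is tucked, it springs up again.
- door_slide (a joint): How far the door has been pushed towards the lip, in m: 0 drawn out (as at the start), 0.012 fully home against its stop. It slides with about 2 N of friction and stays where it is left. The lip blocks the edge unless the door is pressed flat first.
- vise: Swivel vise bolted to the workboard holding a brass dipole centre block; about 160 mm long with its handle, 160 mm high. Origin at the centre of its foot. Leave it alone.
- iron_stand: Coiled steel stand on a heavy base 150 by 80 mm with a cool soldering iron in it, about 190 mm high. Origin at the centre of its base. Leave it alone.
- heat_sink: Green finned heat sink 56 by 40 by 28 mm, loose. Origin at the centre of its underside. Leave it alone.
- spreader: White nylon antenna spreader, a bar 128 by 14 by 12 mm with notched ends, loose. Origin at the centre of its underside, x along it. Leave it alone.
- crimper: Chrome crimping tool 190 mm long, 67 mm wide over its handles, 17 mm thick, lying loose. Origin near its middle on the board, x along it to the jaws. Leave it alone.

How it is judged:
By the outcome, as a careful person would: the job done as asked, in the order asked, and still so for the second after the job is handed in, with the robot touching nothing.
It also fails if it takes over 35 s, if anything falls off the work surface, if the arm or the gripper's body presses on something with over 40 N, if the wrist force passes 120 N, or if a joint passes its speed limit or range.

## Robot

A 6-joint arm with a two-finger parallel gripper is mounted at the origin on the work surface. World frame = base frame: x ahead of the robot, y to its left, z up, the work surface at z = 0. Lengths are in m, angles in rad, forces in N, time in s.
With the tool pointing down it reaches from about 0.275 to 0.775 m from the base axis. Payload 14.6 kg.
Tool frame: the origin (TCP) lies on the front face of the gripper's body, between the roots of the fingers; the fingertips stand 73 mm ahead of it and the grasp point (between the pads) lies 54 mm ahead of it (robot.tip_reach is the distance from the TCP to the fingertips, in m); z points along the fingers, y is the direction in which the jaws open and shut (so a half turn about z gives the same grasp; the last joint's range is limited). The gripper opens to 85 mm and grips with 20 to 120 N. Pads are 22 mm wide; open, the fingers measure 114 mm over their backs; the gripper's body (76 mm by 85 mm) begins 54 mm behind the grasp point. The pads swing forward as they close: fully open they stand 13 mm farther back than shut.
Start: joints at [1.135, 0.263, -0.048, 1.259, 0, 1.415], TCP at [0.145, 0.504, 0.304] pointing down, gripper open.
Joint ranges: [-2.65, 2.65], [-0.89, 1.7], [-1.18, 1.37], [-2.13, 2.11], [-1.35, 1.29], [-3.14, 3.14]. Speed limits (rad/s): [1.89, 1.89, 2.57, 2.79, 3.14, 3.14].

## Interface

Orientations are given as [roll, pitch, yaw] about the fixed x, y, z axes, in that order (R = Rz(yaw) Ry(pitch) Rx(roll)).
In Python, from plant import robot gives the robot as it stands. Calls block until the motion is done:
- robot.move_pose(position, orientation): joint-space move of the TCP to a pose.
- robot.movel(position, speed=0.15, orientation=None, stop_force=None): straight line of the TCP; orientation=None keeps the orientation; speed is the mean speed in m/s. With stop_force (N) it stops when the force on the tool has changed by that much, and returns True; else False.
- robot.move_j(angles): joint-space move.
- robot.set_gripper(opening, newtons=None): finger opening in m; newtons is the grip in N (None keeps the last); returns when the fingers have stopped.
- robot.sleep(seconds).
- robot.ik(position, orientation): joint angles nearest the present ones, or None.
- robot.sense(): the state.
- robot.snapshot(name): name is "side" or "top" or "wrist"; returns the picture (480x640x3 uint8, red, green, blue); there is no depth.
- robot.camera_params(name): a dict with "vertical_fov" (degrees; the focal length in pixels is half the picture's height over the tangent of half this angle, whatever the lens; pixels are square), "cx", "cy" (the principal point, pixels), "D" ([k1, k2, p1, p2, k3] as OpenCV has them; the pictures are not rectified), "R" (3x3) and "t" (3): a world point X has camera coordinates R X + t; the wrist camera has in their place "tool_from_camera" (4x4, takes a point from camera to tool coordinates, whose origin is the TCP and whose axes are the flange's). Camera axes: x right, y down, z forward; pixel columns grow to the right and rows downward; lengths in m; the calibration is good to about 2 mm. A picture is of the moment at which its call begins: read the wrist's pose just before it. camera_params takes no time and is no camera call.
A pose or a line that the arm cannot do raises robot.IKError and nothing moves.
- robot.hand_in(): hands the job in, once; it reports no verdict.
Trained networks look in the newest picture that a camera, given by its name, has taken for a name from the list of things; names that differ only in an ending like _2 or _b are one class to them, and where a whole thing is asked for, a point or a joint stands for the part that bears it (a point fixed in the world has none). Each returns a list of dicts, best first, with "score" (0 to 1); they miss things now and then, are a little off and sometimes report something else, mostly with a low value. They report only what shows in the picture. A call takes as long as a camera call.
- robot.find_in(camera, name): "at" ([x, y, z] in m, in world coordinates, good to about 4 mm: the middle of the surface that is visible of it).
- robot.masks_of(camera, name): "mask" (480x640 bool, what is visible of it).
- robot.place_of(camera, name): "at" ([x, y, z] in m, in world coordinates, good to about 4 mm: a listed point, or the origin of a listed thing).
The state is a dict: "time_s": time; "qpos": joint angles; "joint_velocities": joint speeds; "effort": joint torques, N m; "ee_pos": TCP position; "tool_rot": TCP orientation; "force": force on the tool from outside, world axes, zero at the start; "moment": the same for the moment, N m; "opening": finger opening in m.
Only numpy, scipy, OpenCV 4.12 (cv2) and the standard library are available. Lean on these libraries where they do the work, as an engineer would, in place of code of your own. Each camera call takes 0.05 s, during which the arm holds its last target.

## Working session

There is one attempt and no reset: what is moved stays moved. The work goes in short steps, each a Python script; the robot and the scene stay as the last script left them, time stands still between calls to the robot, and variables do not carry over. Pictures are saved under pics/ and viewed, and the job is handed in when it is done.

```bash
mkdir -p pics; ls; cat > h.py <<'E'
import numpy as np, cv2
from plant import robot
def snap(c,f):
    im=robot.snapshot(c); cv2.imwrite('pics/'+f,im[:,:,::-1]); return im
E
python3 - <<'E'
from h import *
for c in ['side','top']:
    snap(c,c+'0.png')
    for n in ['analyser','analyser_lip','door_hinge','door_edge','door_ribs','vise','iron_stand','heat_sink','spreader','crimper']:
        print(c,n,[(np.round(d['at'],4).tolist(),round(d['score'],2)) for d in robot.place_of(c,n)[:2]])
s=robot.sense();print(s['time_s'],s['ee_pos'],s['tool_rot'],s['force'],robot.tip_reach)
E
```

```text
pics
side analyser [([0.6003, 0.0728, 0.0217], 0.97)]
side analyser_lip [([0.5752, 0.0639, 0.0573], 0.8)]
side door_hinge [([0.5103, 0.0491, 0.0561], 0.86), ([0.4848, 0.0425, 0.0908], 0.53)]
side door_edge [([0.4731, 0.0409, 0.1066], 0.59)]
side door_ribs [([0.4859, 0.0446, 0.09], 0.77)]
side vise [([0.6109, 0.3993, 0.0154], 0.8)]
side iron_stand [([0.5963, -0.4185, 0.0182], 0.76), ([0.5717, 0.0638, 0.0608], 0.34)]
side heat_sink [([0.4319, -0.2753, 0.0161], 0.62)]
side spreader [([0.4303, 0.2703, 0.0175], 0.68)]
side crimper [([0.6971, -0.2861, 0.0188], 0.92)]
top analyser [([0.5992, 0.0734, 0.0186], 0.76)]
top analyser_lip [([0.5751, 0.0636, 0.0602], 0.75)]
top door_hinge [([0.5079, 0.0488, 0.0541], 0.6), ([0.472, 0.042, 0.1023], 0.2)]
top door_edge [([0.4759, 0.0385, 0.1054], 0.56)]
top door_ribs [([0.4846, 0.044, 0.0921], 0.9)]
top vise [([0.6097, 0.4054, 0.0186], 0.86)]
top iron_stand [([0.5906, -0.4205, 0.0179], 0.65)]
top heat_sink [([0.434, -0.2793, 0.0144], 0.73)]
top spreader [([0.43, 0.2665, 0.016], 0.56)]
top crimper [([0.6966, -0.2934, 0.0137], 0.63), ([0.5774, 0.0633, 0.0578], 0.57)]
1.1 [0.14547989 0.50444308 0.30388052] [-3.14158380e+00 -4.30227977e-05  2.86081932e+00] [0.36739579 0.78233985 0.9422363 ] 0.0726
```

View pics/side0.png

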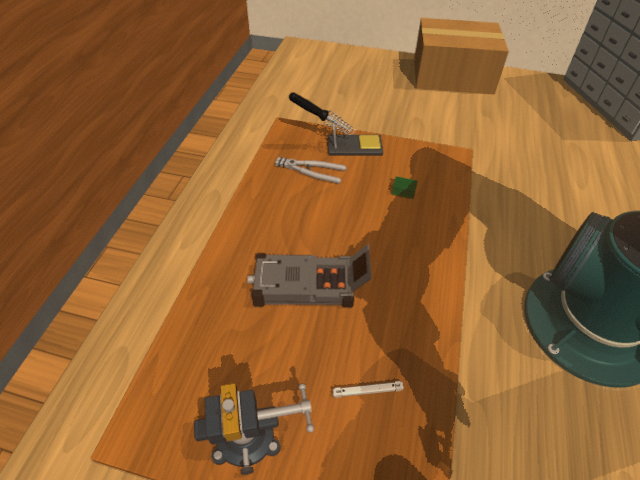

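View pics/top0.png

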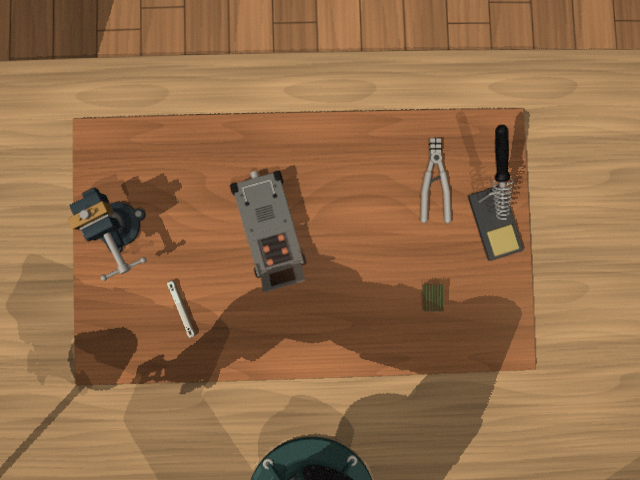

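```bash
cat >> h.py <<'E'
PI=np.pi
def look(c,names=['analyser','analyser_lip','door_hinge','door_edge','door_ribs']):
    for n in names:
        print(c,n,[(np.round(d['at'],4).tolist(),round(d['score'],2)) for d in robot.place_of(c,n)[:2]])
def st(m=''):
    s=robot.sense();print(m,round(s['time_s'],2),np.round(s['ee_pos'],4),'F',np.round(s['force'],1),'M',np.round(s['moment'],2),round(s['opening'],4))
E
python3 - <<'E'
from h import *
robot.move_pose([0.40,0.02,0.30],[PI,0.3,0.25-PI]); 
snap('wrist','w0.png'); look('wrist')
robot.set_gripper(0.0)
st(); print(robot.sense()['qpos'])
print(robot.camera_params('wrist'))
E
```

```text
wrist analyser [([0.6053, 0.0729, 0.0174], 0.84)]
wrist analyser_lip [([0.5751, 0.0682, 0.061], 0.59)]
wrist door_hinge []
wrist door_edge [([0.4728, 0.0367, 0.107], 0.58), ([0.6938, -0.29, 0.0156], 0.5)]
wrist door_ribs [([0.4863, 0.0457, 0.0927], 0.76)]
 4.15 [0.4  0.02 0.3 ] F [0.  0.2 0.6] M [-0.11  0.23 -0.01] -0.0003
[-0.22876105 -0.11590493 -0.52201793  0.89666448  0.13658301 -0.4603043 ]
{'vertical_fov': 69.52678515602864, 'cx': 319.29039924276606, 'cy': 237.95003174031075, 'D': array([0.01809101, 0.        , 0.        , 0.        , 0.        ]), 'tool_from_camera': array([[ 2.11048356e-04, -9.60267598e-01, -2.79080804e-01,
         7.01725541e-02],
       [ 9.99999492e-01,  4.77826586e-04, -8.87890302e-04,
        -3.12371024e-04],
       [ 9.85964516e-04, -2.79080475e-01,  9.60267211e-01,
        -6.98662158e-02],
       [ 0.00000000e+00,  0.00000000e+00,  0.00000000e+00,
         1.00000000e+00]])}
```

View pics/w0.png

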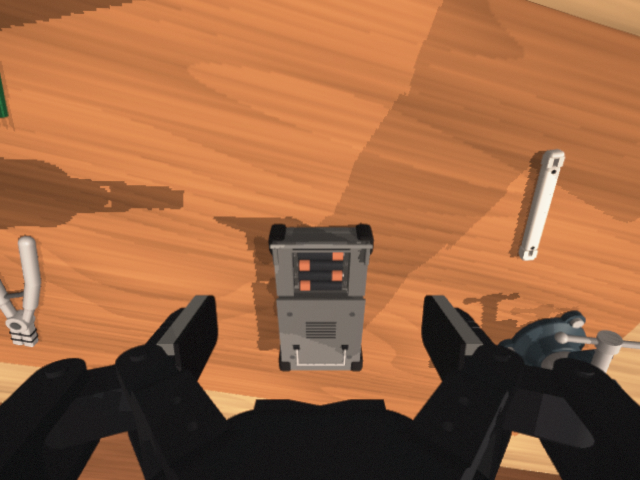

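```bash
cat >> h.py <<'E'
YAW=0.25; O=np.array([.6005,.0722,.018]); U=np.array([np.cos(YAW),np.sin(YAW),0]); Z=np.array([0,0,1.])
def pose_corner(ax,az,p):
    """TCP for front corner of the tip at analyser (ax,0,az)"""
    tx=-np.cos(p)*U-np.sin(p)*Z; tz=np.sin(p)*U-np.cos(p)*Z
    return O+ax*U+az*Z+.011*tx-robot.tip_reach*tz, [PI,p,YAW-PI]
def door(th,r,off=.0015,s=0):
    return -.094+s+r*np.cos(th)-off*np.sin(th), .0365+r*np.sin(th)+off*np.cos(th)
E
python3 - <<'E'
from h import *
for th in [2.19,1.8,1.4,1.0,.7,.4,.2,0]:
    p=min(.6,.8*th); P,o=pose_corner(*door(th,.036),p); q=robot.ik(P,o); print(th,np.round(P,3),None if q is None else np.round(q,2))
for d in [.05,.03]:
    a,z=door(2.19,.036); P,o=pose_corner(a-d,z,.6); print(np.round(P,3),robot.ik(P,o))
E
```

```text
2.19 [0.439 0.031 0.137] [-0.25  0.05 -1.06 -0.08  0.27 -0.42]
1.8 [0.452 0.034 0.143] [-0.23  0.06 -1.02 -0.05  0.26 -0.41]
1.4 [0.465 0.038 0.144] [-0.21  0.08 -0.99 -0.05  0.25 -0.39]
1.0 [0.479 0.041 0.139] [-0.19  0.11 -0.98 -0.07  0.25 -0.37]
0.7 [0.489 0.044 0.135] [-0.17  0.14 -0.93 -0.02  0.22 -0.37]
0.4 [0.509 0.049 0.135] [-0.11  0.22 -0.68  0.37  0.11 -0.34]
0.2 [0.522 0.052 0.133] [-0.08  0.3  -0.51  0.6   0.05 -0.32]
0 [0.534 0.055 0.129] [-0.05  0.4  -0.35  0.82  0.   -0.3 ]
[0.391 0.019 0.137] [-0.34012843 -0.03070919 -1.13463888 -0.05001474  0.31961947 -0.50496101]
[0.41  0.024 0.137] [-0.30050544  0.00409741 -1.10472297 -0.06589647  0.29984767 -0.46890706]
```

```bash
python3 - <<'E'
from h import *
a,z=door(2.19,.036); P,o=pose_corner(a-.045,z,.6); robot.move_pose(P,o); st('pre')
P,o=pose_corner(a-.006,z,.6); robot.movel(P,.1,o,stop_force=8); st('near')
for th in [2.0,1.7,1.4]:
    P,o=pose_corner(*door(th,.036),.6); print(robot.movel(P,.07,o,stop_force=15)); st(th)
im=snap('side','s1.png'); look('side',['door_edge','analyser_lip','analyser'])
cv2.imwrite('pics/s1c.png',cv2.resize(im[180:340,200:440,::-1],None,fx=3,fy=3))
E
```

```text
pre 5.15 [0.3966 0.0197 0.1373] F [ 0.1 -1.  -0. ] M [-0.13  0.44  0.03] 0.0
near 5.69 [0.4335 0.0298 0.1365] F [-1.3  0.2 -1. ] M [-0.15  0.48  0.01] -0.0005
False
2.0 6.02 [0.4455 0.0325 0.1406] F [0.3 0.1 0. ] M [-0.08  0.52 -0.04] 0.0001
False
1.7 6.32 [0.4553 0.0351 0.1439] F [-0.5  0.4 -0.1] M [-0.07  0.43 -0.  ] 0.0005
False
1.4 6.62 [0.4658 0.0378 0.1439] F [ 0.3 -0.  -0.2] M [-0.17  0.47 -0.03] -0.0
side door_edge [([0.5174, 0.0526, 0.1177], 0.58)]
side analyser_lip [([0.5774, 0.0653, 0.0572], 0.81)]
side analyser [([0.5787, 0.0633, 0.0571], 0.69), ([0.6006, 0.0701, 0.0207], 0.67)]
```

View pics/s1c.png

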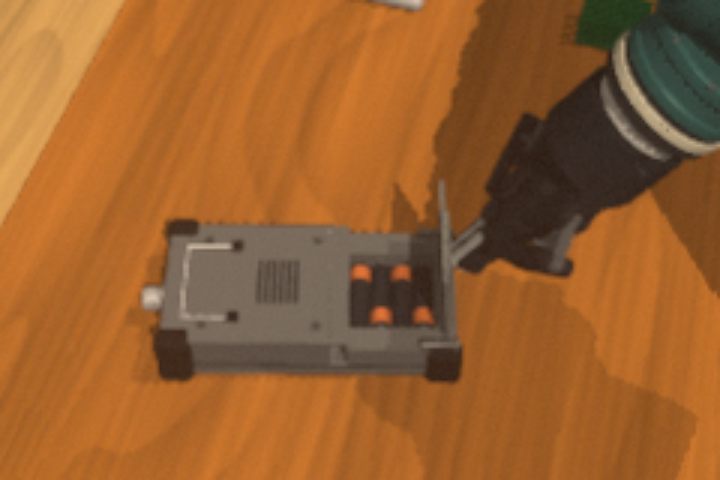

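The door is now about upright (crop column 445), with the closed fingertips behind it on the outer face (about 465,260) and the analyser unmoved. I'll continue the arc.

```bash
python3 - <<'E'
from h import *
for th in [1.1,.8,.55,.35,.2,.1]:
    P,o=pose_corner(*door(th,.036),min(.6,.8*th)); hit=robot.movel(P,.07,o,stop_force=15); st((th,hit))
    if hit: break
im=snap('side','s2.png'); look('side',['door_edge','analyser_lip','door_ribs','door_hinge'])
cv2.imwrite('pics/s2c.png',cv2.resize(im[180:340,200:440,::-1],None,fx=3,fy=3))
E
```

```text
(1.1, False) 7.12 [0.4758 0.0404 0.1408] F [ 0.2 -0.3 -0.4] M [-0.14  0.45  0.01] 0.0003
(0.8, False) 7.42 [0.4842 0.0426 0.1348] F [-0.7  0.4  0.4] M [-0.15  0.5  -0.03] 0.0002
(0.55, False) 7.83 [0.4989 0.0464 0.1357] F [-0.1 -0.7 -0.1] M [-0.08  0.28  0.01] -0.0004
(0.35, False) 8.2 [0.5116 0.0497 0.1344] F [-0.1 -0.1  0.7] M [-0.09  0.13 -0.02] -0.0002
(0.2, False) 8.51 [0.5212 0.0521 0.1324] F [0.3 0.3 0.9] M [-0.03  0.08 -0.03] 0.0
(0.1, False) 8.76 [0.5274 0.0536 0.1306] F [0.1 0.2 0.5] M [-0.11 -0.01 -0.01] 0.0002
side door_edge [([0.5696, 0.0649, 0.0618], 0.75)]
side analyser_lip [([0.5789, 0.0678, 0.0575], 0.62), ([0.5535, 0.0621, 0.0619], 0.48)]
side door_ribs [([0.5533, 0.0642, 0.0616], 0.64)]
side door_hinge [([0.5151, 0.0535, 0.0518], 0.81)]
```

View pics/s2c.png

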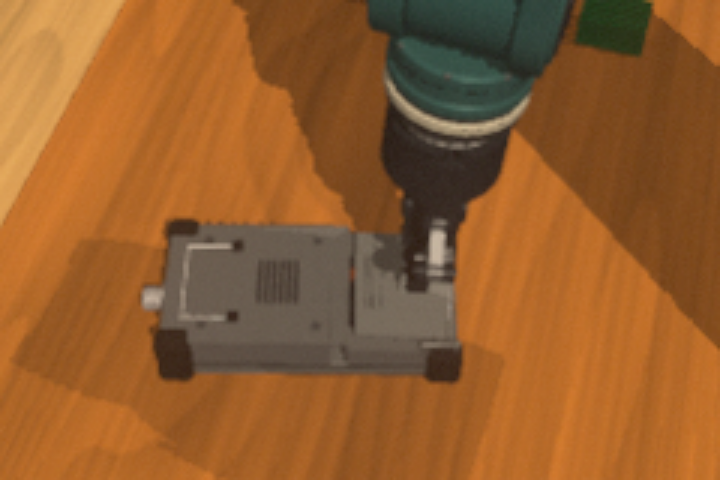

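The door is nearly flat, with a slit visible at the lip (crop column 352). The finger sits behind the ribs at about (415,275). Next I press down, then push.

```bash
python3 - <<'E'
from h import *
P,o=pose_corner(*door(0.03,.036),0.0); print(robot.movel(P,.05,o,stop_force=12)); st('flat')
print(robot.movel(P-[0,0,.012],.02,o,stop_force=10)); st('press')
E
```

```text
False
flat 9.28 [0.5341 0.0552 0.1294] F [ 0.7 -0.8  1.1] M [-0.01 -0.14  0.02] 0.0004
True
press 9.57 [0.5338 0.0552 0.1283] F [-1.2  0.5 11.3] M [ 0.18  0.34 -0.04] 0.0003
```

```bash
python3 - <<'E'
from h import *
o=[PI,0,YAW-PI]
T=np.array(robot.sense()['ee_pos'])
for i in range(7):
    T=T+.003*U
    hit=robot.movel(T,.03,o,stop_force=14); st((i,hit)); 
    if hit: break
im=snap('side','s3.png'); look('side',['door_edge','analyser_lip','door_ribs','door_hinge'])
cv2.imwrite('pics/s3c.png',cv2.resize(im[180:340,200:440,::-1],None,fx=3,fy=3))
E
```

```text
(0, False) 9.83 [0.5367 0.0559 0.1285] F [1.6 1.  5.1] M [ 0.13 -0.24 -0.01] 0.0005
(1, False) 10.08 [0.5397 0.0567 0.1285] F [0.2 0.5 5.8] M [ 0.05 -0.04 -0.01] 0.0001
(2, False) 10.33 [0.5426 0.0574 0.1284] F [ 0.4 -0.7  7.1] M [ 0.1  -0.09 -0.  ] -0.0003
(3, False) 10.58 [0.5456 0.0582 0.1285] F [1.1 0.4 6.7] M [ 0.14 -0.11 -0.  ] -0.0001
(4, False) 10.83 [0.548  0.0589 0.1284] F [-1.4 -0.7  7.4] M [-0.08  0.4  -0.02] 0.0001
(5, False) 11.08 [0.5506 0.0596 0.1283] F [-4.  -0.6  8.7] M [-0.15  0.76  0.04] 0.0002
(6, False) 11.33 [0.5534 0.0603 0.1282] F [-3.7 -0.5  8.2] M [-0.12  0.79  0.04] 0.0004
side door_edge [([0.585, 0.0717, 0.056], 0.95)]
side analyser_lip [([0.5781, 0.0649, 0.0603], 0.83), ([0.5245, 0.0542, 0.0535], 0.25)]
side door_ribs [([0.5637, 0.0609, 0.0578], 0.61)]
side door_hinge [([0.521, 0.0532, 0.0535], 0.64)]
```

View pics/s3c.png

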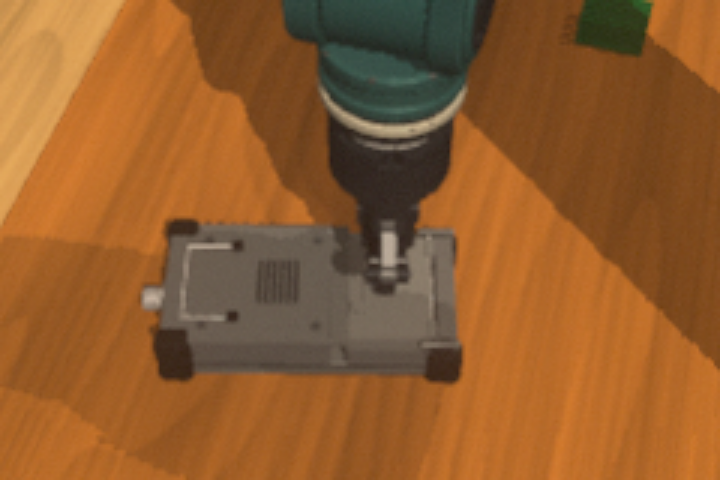

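The ribs have been engaged since x≈0.547, pushing at about 4 N, and a gap has opened at the hinge end (crop column 432). I'll push on in small steps until the stop shows.

```bash
python3 - <<'E'
from h import *
o=[PI,0,YAW-PI]
T=np.array(robot.sense()['ee_pos']); T[2]-=.0003
for i in range(7):
    T=T+.0015*U
    hit=robot.movel(T,.02,o,stop_force=8); st((i,hit)); 
    f=np.dot(robot.sense()['force'],U)
    if hit or f<-8: break
im=snap('side','s4.png'); look('side',['door_edge','analyser_lip','door_ribs','door_hinge','analyser'])
cv2.imwrite('pics/s4c.png',cv2.resize(im[180:340,200:440,::-1],None,fx=3,fy=3))
E
```

```text
(0, False) 11.83 [0.5539 0.0605 0.1281] F [-6.9 -1.9 10.7] M [-0.34  1.37  0.03] 0.0001
(1, False) 12.08 [0.5553 0.0609 0.128 ] F [-7.2 -2.8 12. ] M [-0.34  1.27  0.02] 0.0001
(2, False) 12.33 [0.5566 0.0612 0.128 ] F [-6.7 -2.9 11.2] M [-0.43  1.6  -0.02] -0.0002
(3, False) 12.58 [0.5572 0.0615 0.1278] F [-12.1  -3.5  13.6] M [-0.74  2.48  0.  ] -0.0002
side door_edge [([0.5856, 0.0667, 0.0549], 0.91)]
side analyser_lip [([0.5782, 0.0623, 0.0593], 0.64)]
side door_ribs [([0.5651, 0.0638, 0.0573], 0.92)]
side door_hinge [([0.5245, 0.0517, 0.0555], 0.88), ([0.5954, -0.4175, 0.0164], 0.34)]
side analyser [([0.5655, 0.0632, 0.0552], 0.7), ([0.6016, 0.072, 0.0183], 0.61)]
```

View pics/s4c.png

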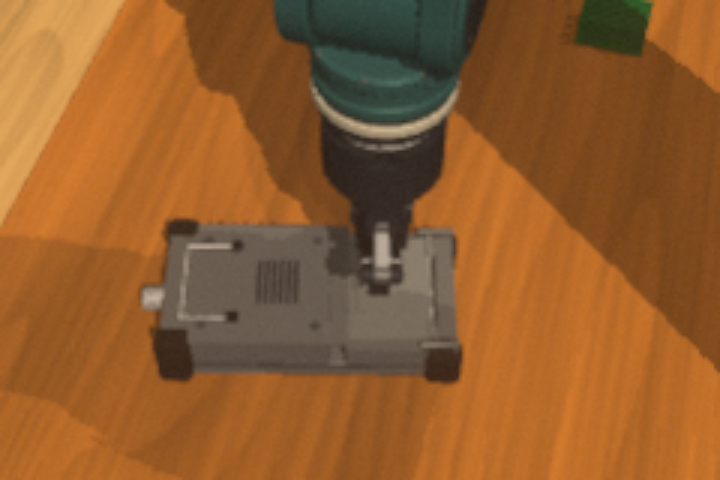

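```bash
python3 - <<'E'
import cv2,numpy as np
g=[cv2.imread(f'pics/{f}.png',0).astype(np.float32) for f in ['side0','s2','s3','s4']]
# antenna half, far from arm: crop x 245-300,y 245-312
for i in range(1,4):
    a=g[0][245:312,245:300]; b=g[i][245:312,245:300]
    print(cv2.phaseCorrelate(a,b,cv2.createHanningWindow(a.shape[::-1],cv2.CV_32F)))
E
```

```text
((0.0632425999072872, -0.01652487041140205), 0.9564940529840964)
((0.11480168516601097, -0.019676301116660966), 0.9389415091938442)
((0.051749754030169015, 0.09717851452447945), 0.9545263334556863)
```

The analyser hasn't moved (<0.1 px). To confirm the stop, I'll press a little harder and push about 1 mm more.

```bash
python3 - <<'E'
from h import *
o=[PI,0,YAW-PI]
T=np.array(robot.sense()['ee_pos'])
T=T+.0012*U-.0008*Z+.0
for i in range(3):
    hit=robot.movel(T,.02,o,stop_force=10); st((i,hit))
    F=robot.sense()['force']
    if np.dot(F,U)<-18 or hit: break
    T=T+.0008*U
im=snap('side','s5.png'); look('side',['door_edge','analyser_lip','door_hinge'])
cv2.imwrite('pics/s5c.png',cv2.resize(im[180:340,200:440,::-1],None,fx=3,fy=3))
g=[cv2.imread(f'pics/{f}.png',0).astype(np.float32)[245:312,245:300] for f in ['side0','s5']]
print(cv2.phaseCorrelate(g[0],g[1],cv2.createHanningWindow(g[0].shape[::-1],cv2.CV_32F)))
E
```

```text
(0, False) 13.13 [0.5571 0.0615 0.1275] F [-10.3  -2.   19.7] M [-0.69  2.12  0.  ] 0.0
(1, False) 13.38 [0.5572 0.0616 0.1274] F [-14.2  -4.5  23. ] M [-0.94  2.96 -0.  ] 0.0002
(2, False) 13.63 [0.5574 0.0616 0.1272] F [-17.7  -4.7  24.6] M [-1.23  3.67 -0.02] -0.0002
side door_edge [([0.586, 0.0689, 0.054], 0.87), ([0.5991, 0.073, 0.0186], 0.38)]
side analyser_lip [([0.5775, 0.0638, 0.0589], 0.74), ([0.5648, 0.0663, 0.0547], 0.67)]
side door_hinge [([0.5252, 0.0553, 0.0515], 0.89)]
((0.03985208981635324, 0.01278683689463378), 0.9741993717573307)
```

It's hard against the stop: 18 N gives only 0.2 mm. I'll lift straight off and check that it stays shut.

```bash
python3 - <<'E'
from h import *
o=[PI,0,YAW-PI]
T=np.array(robot.sense()['ee_pos'])
robot.movel(T+[0,0,.03],.04,o); st('up')
robot.movel(T+[-.10,-.02,.15],.15,[PI,.3,YAW-PI]); st('away')
im=snap('side','s6.png'); look('side',['door_edge','analyser_lip','door_hinge','door_ribs'])
cv2.imwrite('pics/s6c.png',cv2.resize(im[180:340,200:440,::-1],None,fx=3,fy=3))
g=[cv2.imread(f'pics/{f}.png',0).astype(np.float32)[245:312,245:300] for f in ['side0','s6']]
print(cv2.phaseCorrelate(g[0],g[1],cv2.createHanningWindow(g[0].shape[::-1],cv2.CV_32F)))
im=snap('wrist','w6.png'); look('wrist',['door_edge','analyser_lip','door_hinge','door_ribs'])
cv2.imwrite('pics/w6c.png',cv2.resize(im[160:400,220:420,::-1],None,fx=2.5,fy=2.5))
E
```

```text
up 14.74 [0.5573 0.0616 0.1571] F [ 0.6 -0.3  0.1] M [ 0.03 -0.02 -0.  ] -0.0002
away 15.94 [0.4577 0.0416 0.2767] F [-0.  -0.1  0.2] M [-0.06  0.24 -0.06] -0.0002
side door_edge [([0.5821, 0.0677, 0.0549], 0.82)]
side analyser_lip [([0.5759, 0.0663, 0.0557], 0.95)]
side door_hinge [([0.5246, 0.0547, 0.0549], 0.69)]
side door_ribs [([0.5665, 0.0652, 0.0593], 0.73)]
((-0.1262523679743488, 0.020485894888345513), 0.9605553817969782)
wrist door_edge [([0.5852, 0.0675, 0.0611], 0.71), ([0.6048, 0.0769, 0.017], 0.31)]
wrist analyser_lip [([0.5762, 0.0723, 0.0638], 0.67), ([0.426, 0.2658, 0.0176], 0.31)]
wrist door_hinge [([0.5223, 0.0533, 0.0552], 0.61)]
wrist door_ribs [([0.567, 0.0652, 0.0569], 0.85)]
```

View pics/s6c.png

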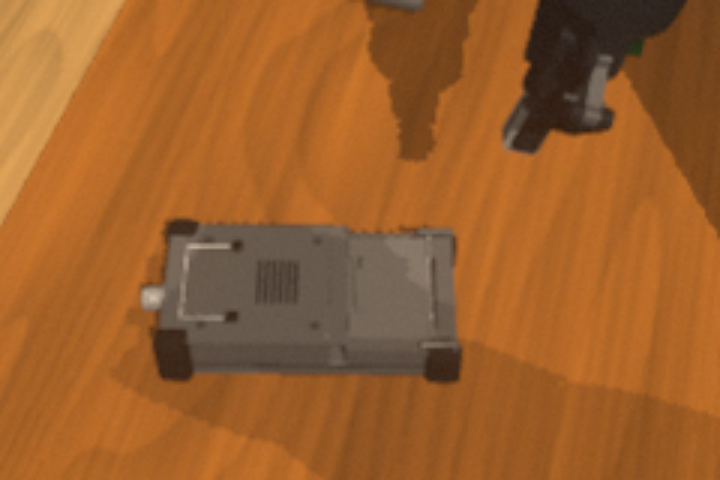

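View pics/w6c.png

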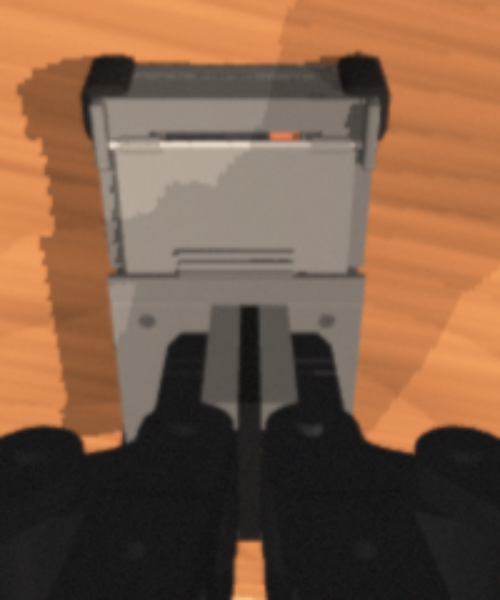

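The door lies flat with its edge under the lip: the third rib is right at the lip (wrist crop row 270), and the hinge end has moved forward. Nothing else has moved, so I'm handing in.

```bash
python3 - <<'E'
from h import *
robot.hand_in(); st()
E
```

```text
the job is handed in; nothing more can be done
the job is handed in; nothing more can be done
```

The battery door is shut: flat on the cells, with its free edge fully home under the lip. I handed the job in at about 16 s.

- **What I did:** With the fingers closed, I pushed the door over from its outer face and pressed it flat with about 10 N. Keeping it pressed, I slid it towards the lip by the ribs until it hit its stop. At 18 N of push it moved only about 0.2 mm more. Then I lifted straight off and took the hand away.
- **Last checks:** After release the door stayed shut in both the side and wrist views, with the last rib right at the lip. The analyser had shifted by about 0.1 pixel at most in the side view, and the tool force was back to about zero.
- **Disagreements:** From the detected hinge position the slide worked out at about 15 mm, against the 12 mm possible. That is within the detector's 4 mm error, so I relied on the force at the stop and on the pictures.
- **Not checked:** I kept well clear of the other things on the board but did not measure their positions again afterwards.

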